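# Stir the drying beads and hang up the paddle

### The arm

A 6-joint arm with a two-finger parallel gripper is mounted at the origin on the work surface. World frame = base frame: x ahead of the robot, y to its left, z up, the work surface at z = 0. Lengths are in m, angles in degrees, forces in N, time in s.
With the tool pointing down it reaches from about 0.25 to 0.725 m from the base axis. Payload 9.7 kg.
Tool frame: the origin (TCP) lies on the centre line of the jaws, within the pads' length; the fingertips stand 14 mm ahead of it and the grasp point (between the pads) lies 5 mm behind it; z points along the fingers, y is the line along which they close (so a half turn about z gives the same grasp; the last joint's range is limited). The gripper opens to 85 mm and grips with 20 to 120 N. Pads are 22 mm wide; open, the fingers measure 114 mm over their backs; the gripper's body (76 mm by 85 mm) begins 54 mm behind the grasp point. The pads swing forward as they close: fully open they stand 13 mm farther back than shut.
Start: joints at [73.912, 4.979, 10.078, 95.1, 0, 90], TCP at [0.152, 0.528, 0.219] pointing down, gripper open.
Joint ranges: [-179.16, 179.16], [-48.56, 103.87], [-65.8, 70.77], [-126.05, 130.52], [-82.76, 87.17], [-180, 180]. Speed limits (degrees/s): [127.2, 127.2, 147.25, 180, 180, 180].

### API

Orientations are given as [roll, pitch, yaw] about the fixed x, y, z axes, in that order (R = Rz(yaw) Ry(pitch) Rx(roll)).
In Python, from workcell import bot, camera, get_calibration, ticket gives the robot as it stands. The module is installed in compiled form; this text tells all that it offers.
- The arm moves only by the tool send_rows, never from a script. Its arguments are lists of equal length, an entry for each row: "linear": the shift along the tool's x, y, z in m, a list of three; "twist": the turn, a rotation vector about the tool's x, y, z in units of 10 degrees (1.0 is 10 degrees), a list of three; "gripper": the opening in per cent of the stroke, from 0 (shut) to 100 (fully open). In form: {"linear": [[x, y, z], ...], "twist": [[wx, wy, wz], ...], "gripper": [gripper, ...]}. A call has 1 to 8 rows; each row shifts and turns the commanded pose from where the row before left it, along the tool's axes as they then stand; what a row does not reach is not made up. A row lasts 1/8 s, in which the tool goes at most 62.5 mm and 10.7 degrees, less where a joint would pass 70% of its speed; a pose out of reach is approached as far as the arm can. A call with a gripper value outside its range is refused whole. The fingers move at their own pace and stop on an object; "grip_force" is the grip in N (left out, the last holds). Time passes only in rows, so rows that do not move let the fingers close. It gives the time, the measured TCP pose, the force, the opening and the grip force at its end, in the units of the state.
- bot.get_obs(): the state, without advancing time (a new reading comes with each control period).
- camera(name): name is "scene" or "top"; returns the picture (400x640x3 uint8, red, green, blue); there is no depth.
- get_calibration(name): a dict with "fx", "fy", "cx", "cy" (pixels), "k1" (the pictures are not rectified: a ray, as slopes to the right and down, at radius r is drawn at 1 + k1 r^2 times it, then the intrinsics apply), "origin" and "orientation" of the camera in the world. Camera axes: x right, y down, z forward; pixel columns grow to the right and rows downward; lengths in m; the calibration is good to about 2 mm. A picture is of the moment at which its call begins. get_calibration takes no time and is no camera call.
- ticket.job_done(): hands the job in; it is judged then, once.
The state is a dict: "time": time; "q": joint angles; "qd": joint speeds; "joint_efforts": joint torques, N m; "ee_pos": TCP position; "tcp_rot": TCP orientation; "wrist_force": force on the tool from outside, world axes, zero at the start; "torque": the same for the moment, N m; "opening": finger opening in m; "grasp_force": force on a finger pad.
Only numpy, scipy, OpenCV 4.12 (cv2) and the standard library are available. Lean on these libraries where they do the work, as an engineer would, in place of code of your own. Each camera call takes 0.05 s, during which the arm holds its last target. There are 200 camera calls.

### The job

Lift the stirring paddle out of its wooden block and stir the steel beads in the clay dish with its blade until every one of the six beads lies somewhere new, most of a bead's width or more from where it first lay, touching the beads only with the paddle and keeping them all in the dish. Then hang the paddle by its ring eye on the peg of the tall stand, so that it hangs there still, and leave the steel block, the jar and the brush where they are.

Things in the scene. Friction and masses are not known exactly. Their poses are not given: they have to be found in the camera images.
- paddle: Steel stirring paddle, wooden handle, 165 mm, 90 g; stands upright in the block at first. Origin: lower tip, mid blade; z up to the handle. Flat in y-z: blade 24 wide (y), 5 thick (x), z 0 to 36; shank 6 thick to z 87; ring eye of 6 mm bar, hole 20, outside 32, hole along x, centre z 103; square handle 22 x 22, z 121 to 165.
- paddle_eye (a point): centre of the paddle's ring eye (103 mm above the paddle's tip)
- paddle_handle (a point): centre of the paddle's square wooden handle, the place to grip (143 mm above the paddle's tip)
- block: Dark wooden tool block, 70 (x) x 90 (y) x 60 mm high, fixed. Origin: centre of its underside. In the middle of its top is a slot 8 (x) x 28 (y) mm, 50 mm deep (slot floor 10 mm above the bench), in which the paddle stands.
- dish: Round open clay dish, fixed, 42 mm high, outer radius 58 mm at the foot and 67 mm at the rim, wall 5 mm, flat inner floor 6 mm above the bench with radius 53 mm. Origin: centre of its underside, on the bench. Six steel beads lie in it.
- stand: Tall stand, fixed: round wooden foot (radius 50, 18 mm high), upright wooden post of radius 12 mm up to 167 mm, and one steel peg of 8 mm diameter near its top, which juts out along the stand's own -x and rises 12 degrees. Origin: centre of the foot's underside.
- peg_root (a point): where the peg's centreline leaves the post, 156 mm above the bench
- peg_tip (a point): free end of the peg's centreline (it is rounded 4 mm beyond), 65 mm out from the root, 169 mm above the bench
- bench_block: Bystander: square steel bench block 60 x 60 x 20 mm, loose. Origin: centre of its underside.
- jar: Bystander: small glass jar with black lid, radius 22, height 50 mm, loose. Origin: centre of its underside.
- brush: Bystander: hand brush 160 mm long lying on the bench, loose.
- bead0: origin: centre of one of the six loose steel beads in the dish, 18 mm diameter, 12 g
- bead1: origin: centre of one of the six loose steel beads in the dish, 18 mm diameter, 12 g
- bead2: origin: centre of one of the six loose steel beads in the dish, 18 mm diameter, 12 g
- bead3: origin: centre of one of the six loose steel beads in the dish, 18 mm diameter, 12 g
- bead4: origin: centre of one of the six loose steel beads in the dish, 18 mm diameter, 12 g
- bead5: origin: centre of one of the six loose steel beads in the dish, 18 mm diameter, 12 g
Things that resemble listed ones, but are neither listed nor needed, are in the scene too. What is shaped like the stand but blue, purple or turquoise is not meant.

How it is judged (in metres and radians):
On the way:
1. the paddle's blade is down in the dish and each of the six beads is, at the same moment, more than 12 mm from where it lay at the start (distance of each of bead0, bead1, bead2, bead3, bead4, bead5 from where it was at the start of the episode above 0.012 m and horizontal distance between paddle and dish below 0.055 m and height (world z) of paddle below 0.04 m).
At the end, for the whole second after the job is handed in: The paddle hangs still by its eye on the peg, borne by the stand: eye centre 12 to 82 mm out from the post axis, within 12 mm sideways of the peg, 135 to 175 mm above the bench, handle up within 20 degrees. All six beads lie in the dish, below its rim (x of paddle_eye in the frame of stand between -0.082 and -0.012 m and y of paddle_eye in the frame of stand between -0.012 and 0.012 m and z of paddle_eye in the frame of stand between 0.135 and 0.175 m and angle between paddle's own z axis and vertical below 0.35 rad and contact force between paddle and stand above 0.3 N and linear speed of paddle below 0.05 m/s and angular speed of paddle below 0.6 rad/s and horizontal distance between each of bead0, bead1, bead2, bead3, bead4, bead5 and dish below 0.06 m and height (world z) of each of bead0, bead1, bead2, bead3, bead4, bead5 below 0.042 m); the robot touches nothing.
It fails at once if the fingers or the arm touch a bead (contact force between any of the fingers, the arm and bead0 above 0.3 N or contact force between any of the fingers, the arm and bead1 above 0.3 N or contact force between any of the fingers, the arm and bead2 above 0.3 N or contact force between any of the fingers, the arm and bead3 above 0.3 N or contact force between any of the fingers, the arm and bead4 above 0.3 N or contact force between any of the fingers, the arm and bead5 above 0.3 N).
It fails at once if a bystander (steel block, jar or brush) is moved more than 20 mm (distance of any of bench_block, jar, brush from where it was at the start of the episode above 0.02 m).
It also fails if it takes over 72 s, if anything falls off the work surface, if the arm or the gripper's body presses on something with over 40 N, if the wrist force passes 120 N, or if a joint passes its speed limit or range.

## Working session

There is one attempt and no reset: what is moved stays moved. The work goes in short steps, Python scripts to look and compute and a tool call to move; the robot and the scene stay as the last step left them, time stands still between calls to the robot, and variables do not carry over. Pictures are saved under pics/ and viewed, at most 10 in all, crops included, and the job is handed in when it is done.

Besides the shell and the picture viewer there is one more tool, called after "Request:" as name(argument=value, ...) on one line, values as JSON. send_rows: Moves the arm, as the interface text tells. Its arguments: {"type":"object","properties":{"linear":{"type":"array"},"twist":{"type":"array"},"gripper":{"type":"array"},"grip_force":{"type":"number"}},"required":["linear","twist","gripper"]}

```bash
mkdir -p pics; cat > h.py <<'E'
import numpy as np, cv2
from workcell import bot, camera, get_calibration
from scipy.spatial.transform import Rotation as R
def snap(n,f):
    im=camera(n)[:,:,::-1].copy(); cv2.imwrite('pics/'+f,im); return im
def cal(n):
    c=get_calibration(n); o=c['orientation']
    o=np.array(o,float)
    Rm=o if o.shape==(3,3) else R.from_euler('xyz',o,degrees=True).as_matrix()
    return c,Rm,np.array(c['origin'],float)
def ray(n,u,v):
    c,Rm,o=cal(n); K=np.array([[c['fx'],0,c['cx']],[0,c['fy'],c['cy']],[0,0,1]])
    p=cv2.undistortPoints(np.array([[[u,v]]],float),K,np.array([c['k1'],0,0,0.]))[0,0]
    return o,Rm@np.array([p[0],p[1],1])
def at(n,u,v,z):
    o,d=ray(n,u,v); return o+d*(z-o[2])/d[2]
def proj(n,P):
    c,Rm,o=cal(n); p=Rm.T@(np.array(P)-o); x,y=p[:2]/p[2]; s=1+c['k1']*(x*x+y*y)
    return np.array([c['fx']*x*s+c['cx'],c['fy']*y*s+c['cy']])
E
python3 - <<'E'
from h import *
for n in('scene','top'):
    print(get_calibration(n)); 
a=snap('scene','s0.png');b=snap('top','t0.png')
o=bot.get_obs();print(o['ee_pos'],o['tcp_rot'],o['time'],o['opening'])
E
```

```text
{'fx': 438.5041323678056, 'fy': 438.5041323678056, 'cx': 321.94083957732, 'cy': 203.02883343674404, 'k1': -0.12066689899267435, 'origin': array([ 1.18332422, -0.31038214,  0.76718501]), 'orientation': array([-132.54584193,   -0.59411779,   62.9851802 ])}
{'fx': 386.0014543434289, 'fy': 386.0014543434289, 'cx': 314.51697659749345, 'cy': 199.05979094701215, 'k1': -0.09040331966916544, 'origin': array([ 0.47271596, -0.02352964,  1.13765501]), 'orientation': array([-173.72983092,    1.5183029 ,  -90.51329814])}
[0.15235795 0.52824383 0.21803744] [-1.79929041e+02  9.84101549e-05  1.63912067e+02] 0.1 0.08549583051174883
```

View pics/s0.png

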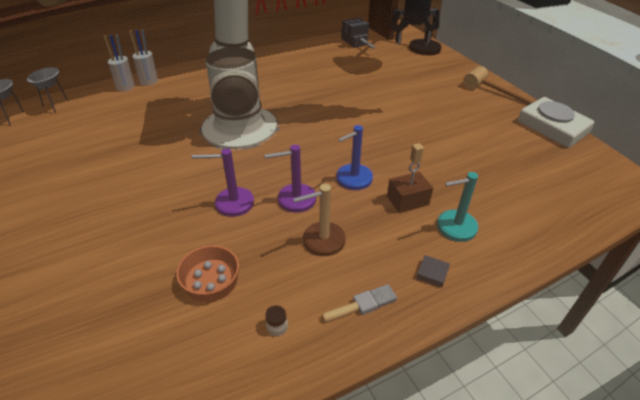

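View pics/t0.png

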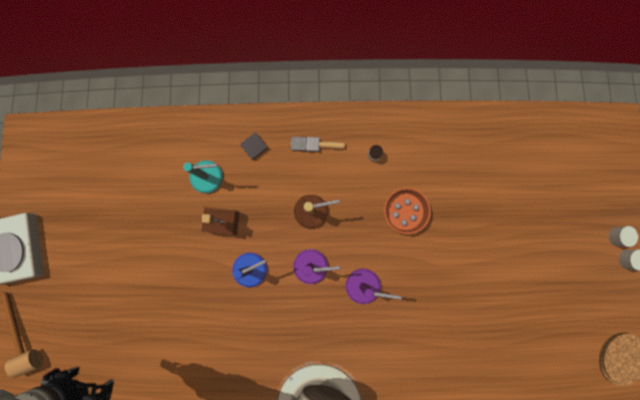

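The top view shows the dish at (407,212), the block with paddle at (220,222), the stands as wooden (311,211), purple (311,267) and (364,286), blue (250,270) and turquoise (205,177). In the scene view these are wooden (325,220), purple (234,180) and (296,180), blue (356,160) and turquoise (460,205). Only the wooden one fits, since the coloured ones are ruled out by the task. I'll confirm it in a crop.

```bash
python3 - <<'E'
from h import *
a=cv2.imread('pics/s0.png');b=cv2.imread('pics/t0.png')
x=cv2.resize(b[180:250,185:445],None,fx=3.07,fy=3.07,interpolation=cv2.INTER_CUBIC)
y=cv2.resize(a[130:260,280:440],(450,366),interpolation=cv2.INTER_CUBIC)
z=cv2.resize(a[240:305,170:245],(350,303),interpolation=cv2.INTER_CUBIC)
C=np.zeros((600,800,3),np.uint8);C[:x.shape[0],:min(800,x.shape[1])]=x[:,:800];C[220:586,:450]=y;C[220:523,450:]=z
cv2.imwrite('pics/c0.png',C)
E
```

```text
(no output)
```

View pics/c0.png

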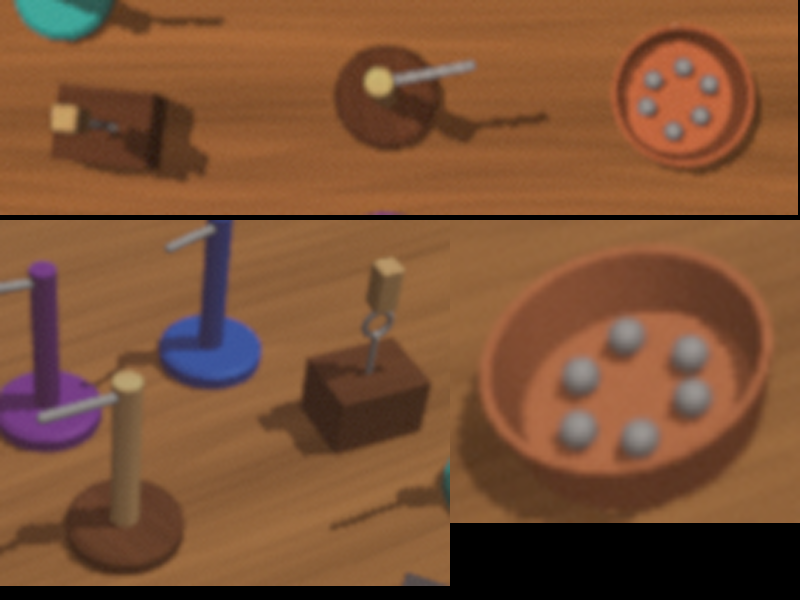

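The wooden stand is the one meant. Its peg runs to the right, and the paddle's ring is in the block's y-z plane. Next I measure everything.

```bash
cat >> h.py <<'E'
def tri(us,ut):
    (o1,d1),(o2,d2)=ray('scene',*us),ray('top',*ut)
    s=np.linalg.lstsq(np.c_[d1,-d2],o2-o1,rcond=None)[0]
    p,q=o1+s[0]*d1,o2+s[1]*d2; return (p+q)/2,np.linalg.norm(p-q)
E
python3 - <<'E'
from h import *
np.set_printoptions(precision=4,suppress=True)
c=lambda u,v:(185+(u+.5)/3.07-.5,180+(v+.5)/3.07-.5)
s=lambda u,v:(280+(u+.5)/450*160-.5,130+(v-220+.5)/366*130-.5)
d=lambda u,v:(170+(u-450+.5)/350*75-.5,240+(v-220+.5)/303*65-.5)
print('handle top',at('top',*c(64,117),.175),tri(s(388,266),c(64,117)))
for p in[(58,85),(162,95),(155,174),(50,160)]: print('blk top',at('top',*c(*p),.06))
print('post',at('top',*c(379,82),.167),tri(s(127,381),c(379,82)))
print('tip',at('top',*c(474,65),.170),tri(s(40,418),c(474,65)))
print('foot',at('top',*c(387,97),.018))
b=cv2.imread('pics/t0.png')
# dish rim ellipse, beads
print('rim x',at('top',*c(613,97),.042),at('top',*c(755,97),.042),at('top',*c(684,26),.042),at('top',*c(684,168),.042))
for p in[(653,79),(684,67),(710,84),(647,107),(701,116),(674,131)]:print('bead',at('top',*c(*p),.017))
for n,t in(('turq',(205,177)),('blue',(250,270))):print(n,at('top',*t,.018))
print(at('top',254,147,.02),at('top',376,153,.05),at('top',318,145,.01))
print(bot.get_obs()['q'])
E
```

```text
handle top [0.5343 0.2778 0.175 ] (array([0.5349, 0.2787, 0.1756]), np.float64(0.0023654995016114343))
blk top [0.5714 0.3201 0.06  ]
blk top [0.5612 0.2222 0.06  ]
blk top [0.4887 0.2279 0.06  ]
blk top [0.5021 0.3263 0.06  ]
post [0.5612 0.0176 0.167 ] (array([0.5617, 0.0188, 0.1678]), np.float64(0.0027592446895943847))
tip [ 0.5741 -0.0606  0.17  ] (array([ 0.5746, -0.0588,  0.1721]), np.float64(0.0037584191578565558))
foot [0.5605 0.0164 0.018 ]
rim x [ 0.5562 -0.1937  0.042 ] [ 0.5545 -0.3259  0.042 ] [ 0.6217 -0.262   0.042 ] [ 0.4898 -0.2575  0.042 ]
bead [ 0.5747 -0.2361  0.017 ]
bead [ 0.5858 -0.266   0.017 ]
bead [ 0.5693 -0.2903  0.017 ]
bead [ 0.5482 -0.2296  0.017 ]
bead [ 0.539  -0.2806  0.017 ]
bead [ 0.5252 -0.2545  0.017 ]
turq [0.6661 0.3313 0.018 ]
blue [0.392  0.1934 0.018 ]
[0.7541 0.1841 0.02  ] [ 0.7235 -0.1736  0.05  ] [ 0.7594 -0.0066  0.01  ]
[73.9112  5.0099 10.0392 95.1003 -0.0001 89.9992]
```

Request:
send_rows(linear=[[0, 0, 0], [-0.045, -0.0225, 0], [-0.045, -0.0225, 0], [-0.045, -0.0225, 0], [-0.045, -0.0225, 0], [-0.045, -0.0225, 0], [-0.045, -0.0225, 0], [-0.045, -0.0225, 0]], twist=[[0, 0, -0.95], [0, 0, 0], [0, 0, 0], [0, 0, 0], [0, 0, 0], [0, 0, 0], [0, 0, 0], [0, 0, 0]], gripper=[100, 100, 100, 100, 100, 100, 100, 100], grip_force=50)

```text
time: 1.1
ee_pos: [0.4484, 0.3347, 0.2184]
tcp_rot: [-180.0, -0.0, 173.4]
wrist_force: [0.0, 1.8, -0.6]
opening: 0.0855
grasp_force: 0.0
```

```bash
cat >> h.py <<'E'
def go(P):
    o=bot.get_obs(); M=R.from_euler('xyz',o['tcp_rot'],degrees=True).as_matrix()
    print('t',o['time'],'pos',np.round(o['ee_pos'],4),'rot',np.round(o['tcp_rot'],2),'q6',o['q'][5].round(1),'F',np.round(o['wrist_force'],1),'op',round(o['opening'],4)); print('tool shift',np.round(M.T@(np.array(P)-o['ee_pos']),4))
E
python3 -c "
from h import *
go([.534,.278,.148])"
```

```text
t 1.1 pos [0.4484 0.3347 0.2184] rot [-1.7998e+02 -2.0000e-02  1.7341e+02] q6 43.3 F [ 0.   1.8 -0.6] op 0.0855
tool shift [-0.0916 -0.0464  0.0703]
```

Request:
send_rows(linear=[[-0.045, -0.023, 0], [-0.045, -0.023, 0], [0, 0, 0.0], [0, 0, 0]], twist=[[0, 0, 0], [0, 0, 0], [0, 0, 0], [0, 0, 0]], gripper=[100, 100, 100, 100])

```text
time: 1.6
ee_pos: [0.5311, 0.2798, 0.2182]
tcp_rot: [-180.0, -0.1, 173.4]
wrist_force: [-0.7, 1.4, 0.4]
opening: 0.0857
grasp_force: 0.0
```

```bash
python3 -c "
from h import *
go([.534,.278,.148])
a=snap('scene','s1.png')
cv2.imwrite('pics/c1.png',cv2.resize(a[80:230,330:490],None,fx=3.7,fy=3.7,interpolation=cv2.INTER_CUBIC))"
```

```text
t 1.6 pos [0.5311 0.2798 0.2182] rot [-1.7997e+02 -6.0000e-02  1.7338e+02] q6 34.4 F [-0.7  1.4  0.4] op 0.0857
tool shift [-0.0031 -0.0014  0.0702]
```

View pics/c1.png

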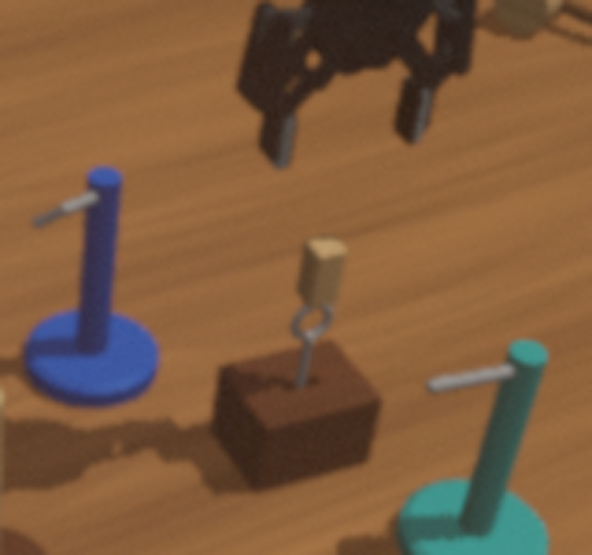

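The crop shows the open jaws above the handle at crop (322,272), straddling it. I'll descend and grip.

Request:
send_rows(linear=[[-0.003, -0.001, 0.01], [0, 0, 0.03], [0, 0, 0.03], [0, 0, 0], [0, 0, 0], [0, 0, 0], [0, 0, 0], [0, 0, 0]], twist=[[0, 0, 0], [0, 0, 0], [0, 0, 0], [0, 0, 0], [0, 0, 0], [0, 0, 0], [0, 0, 0], [0, 0, 0]], gripper=[100, 100, 100, 100, 0, 0, 0, 0], grip_force=60)

```text
time: 2.65
ee_pos: [0.5346, 0.2787, 0.1496]
tcp_rot: [180.0, 0.1, 173.4]
wrist_force: [-0.6, -0.5, 1.9]
opening: 0.0204
grasp_force: 58.7
```

Request:
send_rows(linear=[[0, 0, 0], [0, 0, 0], [0, 0, 0], [0, 0, -0.01], [0, 0, -0.02], [0, 0, -0.03]], twist=[[0, 0, 0], [0, 0, 0], [0, 0, 0], [0, 0, 0], [0, 0, 0], [0, 0, 0]], gripper=[0, 0, 0, 0, 0, 0])

```text
time: 3.4
ee_pos: [0.5338, 0.2782, 0.2087]
tcp_rot: [-179.9, -0.1, 173.4]
wrist_force: [1.0, -0.3, -0.3]
opening: 0.0203
grasp_force: 58.8
```

Request:
send_rows(linear=[[0, 0, -0.042], [0, 0, -0.042], [0, 0, -0.042], [-0.004, -0.025, 0], [-0.007, -0.045, 0], [-0.007, -0.045, 0], [-0.007, -0.045, 0], [-0.007, -0.045, 0]], twist=[[0, 0, 0], [0, 0, 0], [0, 0, 0], [0, 0, 0], [0, 0, 0], [0, 0, 0], [0, 0, 0], [0, 0, 0]], gripper=[0, 0, 0, 0, 0, 0, 0, 0])

```text
time: 4.4
ee_pos: [0.5423, 0.0697, 0.335]
tcp_rot: [-180.0, -0.0, 173.4]
wrist_force: [0.9, -0.5, -1.1]
opening: 0.0202
grasp_force: 58.9
```

Request:
send_rows(linear=[[-0.007, -0.045, 0], [-0.007, -0.045, 0], [-0.007, -0.045, 0], [-0.007, -0.045, 0], [-0.007, -0.045, 0], [-0.007, -0.045, 0], [-0.004, -0.025, 0], [0, 0, 0]], twist=[[0, 0, 0], [0, 0, 0], [0, 0, 0], [0, 0, 0], [0, 0, 0], [0, 0, 0], [0, 0, 0], [0, 0, 0]], gripper=[0, 0, 0, 0, 0, 0, 0, 0])

```text
time: 5.4
ee_pos: [0.5541, -0.2288, 0.3341]
tcp_rot: [180.0, -0.1, 173.3]
wrist_force: [-0.4, 1.4, -0.9]
opening: 0.0205
grasp_force: 59.0
```

```bash
python3 -c "
from h import *
go([.555,-.259,.1496])
a=snap('scene','s2.png')
print(proj('scene',bot.get_obs()['ee_pos']))
cv2.imwrite('pics/c2.png',cv2.resize(a[80:310,100:360],None,fx=2.6,fy=2.6,interpolation=cv2.INTER_CUBIC))"
```

```text
t 5.4 pos [ 0.5541 -0.2288  0.3341] rot [ 1.7999e+02 -7.0000e-02  1.7327e+02] q6 -15.7 F [-0.4  1.4 -0.9] op 0.0205
tool shift [-0.0047 -0.0299  0.1845]
[193.75098115 151.39777449]
```

View pics/c2.png

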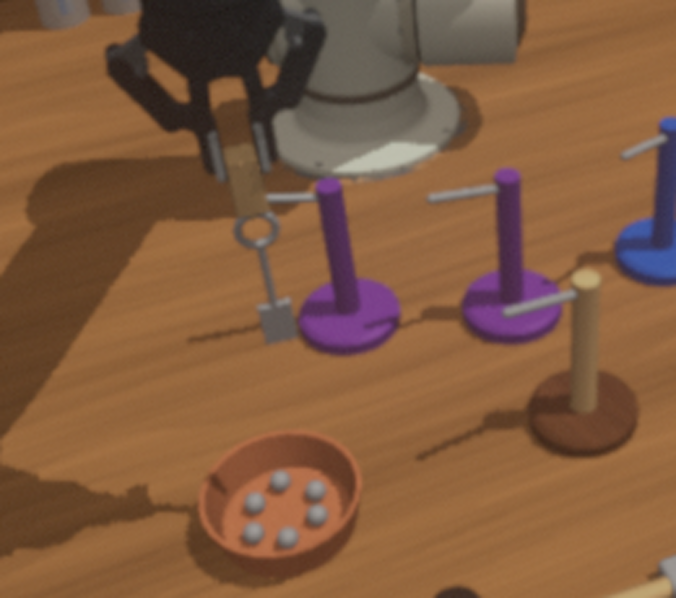

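The crop shows the paddle held upright, with its blade tip near crop (278,340) and the dish with six beads below at (282,500). I'll check the tip's height from its pixel.

```bash
python3 -c "
from h import *
p=np.array(bot.get_obs()['ee_pos'])
for dz in(-.1396,-.1036,-.0366,-.0186,0.0254): print(dz,(proj('scene',p+[0,0,dz])-[100,80])*2.6)
# paddle tip located w/ top view
b=snap('top','t2.png')
for dz in(-.1396,0):print(proj('top',p+[0,0,dz]))
"
```

```text
-0.1396 [278.70715644 341.24913606]
-0.1036 [270.3202773  304.50984529]
-0.0366 [253.56983992 230.02064336]
-0.0186 [248.80259112 208.53656589]
0.0254 [236.64848293 153.15773338]
[407.71643639 207.03329574]
[421.88139839 201.11143983]
```

Request:
send_rows(linear=[[-0.005, -0.03, 0], [0, 0, 0.045], [0, 0, 0.045], [0, 0, 0.04], [0, 0, 0.03], [0, 0, 0.015], [0, 0, 0.01], [0, 0, 0]], twist=[[0, 0, 0], [0, 0, 0], [0, 0, 0], [0, 0, 0], [0, 0, 0], [0, 0, 0], [0, 0, 0], [0, 0, 0]], gripper=[0, 0, 0, 0, 0, 0, 0, 0])

```text
time: 6.5
ee_pos: [0.5561, -0.2573, 0.15]
tcp_rot: [-180.0, 0.0, 173.4]
wrist_force: [-0.8, 0.1, -1.4]
opening: 0.0205
grasp_force: 59.1
```

Request:
send_rows(linear=[[0, -0.01, 0], [0, -0.01, 0], [0, -0.01, 0], [-0.0049, 0.0004, 0], [-0.0049, 0.0004, 0], [-0.0049, 0.0004, 0], [-0.0049, 0.0004, 0], [-0.0049, 0.0004, 0]], twist=[[0, 0, 0], [0, 0, 0], [0, 0, 0], [0, 0, -1], [0, 0, -1], [0, 0, -1], [0, 0, -1], [0, 0, -1]], gripper=[0, 0, 0, 0, 0, 0, 0, 0])

```text
time: 7.5
ee_pos: [0.5751, -0.2807, 0.1497]
tcp_rot: [180.0, -0.0, -136.3]
wrist_force: [0.6, -0.0, -1.4]
opening: 0.0208
grasp_force: 59.1
```

Request:
send_rows(linear=[[-0.0049, 0.0004, 0], [-0.0049, 0.0004, 0], [-0.0049, 0.0004, 0], [-0.0049, 0.0004, 0], [-0.0049, 0.0004, 0], [-0.0049, 0.0004, 0], [-0.0049, 0.0004, 0], [-0.0049, 0.0004, 0]], twist=[[0, 0, -1], [0, 0, -1], [0, 0, -1], [0, 0, -1], [0, 0, -1], [0, 0, -1], [0, 0, -1], [0, 0, -1]], gripper=[0, 0, 0, 0, 0, 0, 0, 0])

```text
time: 8.5
ee_pos: [0.5794, -0.2445, 0.1498]
tcp_rot: [-180.0, -0.0, -56.3]
wrist_force: [0.1, 0.2, -1.4]
opening: 0.0202
grasp_force: 59.1
```

```bash
python3 -c "
from h import *
go([.555,-.259,.1496])
a=snap('scene','s3.png');b=snap('top','t3.png');b0=cv2.imread('pics/t0.png')
f=lambda i:cv2.resize(i[185:240,380:435],(390,390),interpolation=cv2.INTER_CUBIC)
s=cv2.resize(a[240:310,165:250],(243,200),interpolation=cv2.INTER_CUBIC)
C=np.zeros((590,780,3),np.uint8);C[:390,:390]=f(b0);C[:390,390:]=f(b);C[390:,:243]=s
cv2.imwrite('pics/c3.png',C)"
```

```text
t 8.5 pos [ 0.5794 -0.2445  0.1498] rot [-1.800e+02 -1.000e-02 -5.629e+01] q6 -146.6 F [ 0.1  0.2 -1.4] op 0.0202
tool shift [-0.0015  0.0284  0.0002]
```

View pics/c3.png

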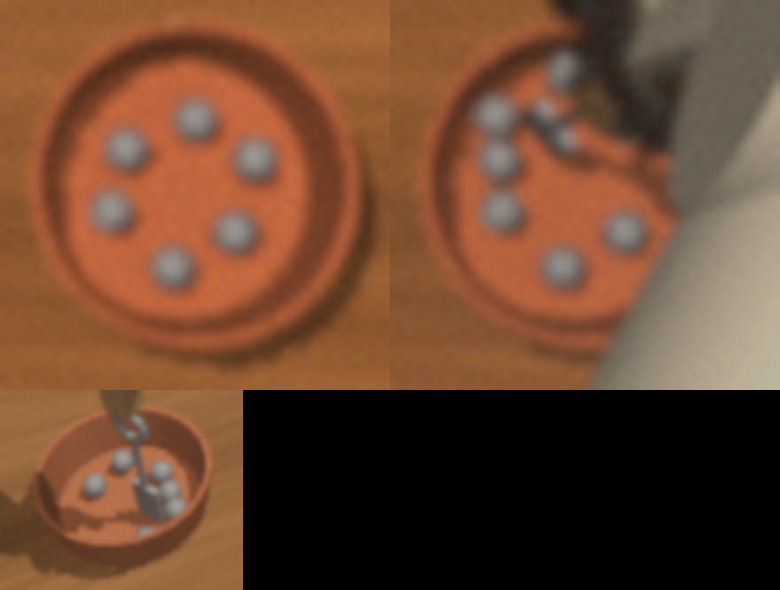

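Left is before, right is now. Three beads have been swept up on the left, and the two at the bottom (562,268), (625,230) and the one at (500,210) have barely moved. I'll sweep back the other way, a bit farther out.

Request:
send_rows(linear=[[0.0, -0.004, 0], [0.0056, 0.0005, 0], [0.0056, 0.0005, 0], [0.0056, 0.0005, 0], [0.0056, 0.0005, 0], [0.0056, 0.0005, 0], [0.0056, 0.0005, 0], [0.0056, 0.0005, 0]], twist=[[0, 0, 0], [0, 0, 1], [0, 0, 1], [0, 0, 1], [0, 0, 1], [0, 0, 1], [0, 0, 1], [0, 0, 1]], gripper=[0, 0, 0, 0, 0, 0, 0, 0])

```text
time: 9.6
ee_pos: [0.5819, -0.2791, 0.1494]
tcp_rot: [180.0, -0.0, -127.1]
wrist_force: [-0.0, 0.1, -0.9]
opening: 0.0202
grasp_force: 59.1
```

Request:
send_rows(linear=[[0.0056, 0.0005, 0], [0.0056, 0.0005, 0], [0.0056, 0.0005, 0], [0.0056, 0.0005, 0], [0.0056, 0.0005, 0], [0.0056, 0.0005, 0], [0.0056, 0.0005, 0], [0.0056, 0.0005, 0]], twist=[[0, 0, 1], [0, 0, 1], [0, 0, 1], [0, 0, 1], [0, 0, 1], [0, 0, 1], [0, 0, 1], [0, 0, 1]], gripper=[0, 0, 0, 0, 0, 0, 0, 0])

```text
time: 10.6
ee_pos: [0.5414, -0.2886, 0.1496]
tcp_rot: [180.0, 0.0, 152.9]
wrist_force: [-0.1, -0.4, -0.8]
opening: 0.0205
grasp_force: 59.1
```

Request:
send_rows(linear=[[0.0056, 0.0005, 0], [0.0056, 0.0005, 0], [0.0056, 0.0005, 0], [0.0056, 0.0005, 0], [0.0056, 0.0005, 0], [0.0056, 0.0005, 0], [0.0056, 0.0005, 0], [0.0056, 0.0005, 0]], twist=[[0, 0, 1], [0, 0, 1], [0, 0, 1], [0, 0, 1], [0, 0, 1], [0, 0, 1], [0, 0, 1], [0, 0, 1]], gripper=[0, 0, 0, 0, 0, 0, 0, 0])

```text
time: 11.6
ee_pos: [0.5253, -0.2504, 0.1498]
tcp_rot: [180.0, 0.0, 72.9]
wrist_force: [1.0, -1.5, -0.7]
opening: 0.0206
grasp_force: 59.2
```

```bash
python3 -c "
from h import *
go([.555,-.259,.1496])
a=snap('scene','s4.png');b=snap('top','t4.png');b0=cv2.imread('pics/t0.png');a0=cv2.imread('pics/s0.png')
f=lambda i:cv2.resize(i[185:240,380:435],(300,300),interpolation=cv2.INTER_CUBIC)
s=lambda a:cv2.resize(a[240:310,165:250],(364,300),interpolation=cv2.INTER_CUBIC)
cv2.imwrite('pics/c4.png',np.vstack([np.hstack([f(b0),f(b),np.zeros((300,128,3),np.uint8)]),np.hstack([s(a0),s(a)])]))"
```

```text
t 11.6 pos [ 0.5253 -0.2504  0.1498] rot [1.7998e+02 2.0000e-02 7.2860e+01] q6 81.7 F [ 1.  -1.5 -0.7] op 0.0206
tool shift [0.0006 0.0309 0.0002]
```

View pics/c4.png

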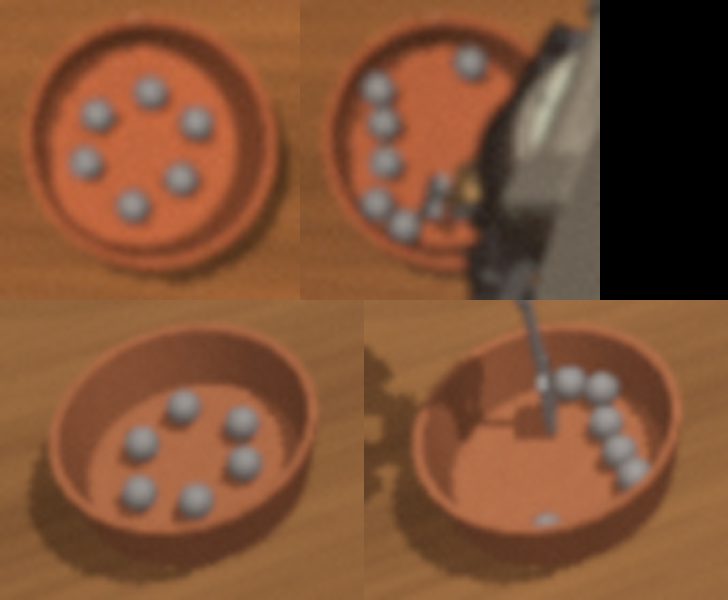

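Five beads are now chained along the left wall and the sixth is at (470,62). The one at (386,162) sits close to an original spot, so I'll sweep about 60° further.

Request:
send_rows(linear=[[0.0056, 0.0005, 0], [0.0056, 0.0005, 0], [0.0056, 0.0005, 0], [0.0056, 0.0005, 0], [0.0056, 0.0005, 0], [0.0056, 0.0005, 0], [0, 0, 0]], twist=[[0, 0, 1], [0, 0, 1], [0, 0, 1], [0, 0, 1], [0, 0, 1], [0, 0, 1], [0, 0, 0]], gripper=[0, 0, 0, 0, 0, 0, 0])

```text
time: 12.58
ee_pos: [0.549, -0.2285, 0.1497]
tcp_rot: [180.0, -0.0, 13.6]
wrist_force: [1.5, -1.0, -0.3]
opening: 0.0205
grasp_force: 59.4
```

```bash
python3 -c "
from h import *
go([.555,-.259,.1496])
a=snap('scene','s5.png');b=snap('top','t5.png');b0=cv2.imread('pics/t0.png');a0=cv2.imread('pics/s0.png')
f=lambda i:cv2.resize(i[185:240,380:435],(300,300),interpolation=cv2.INTER_CUBIC)
s=lambda a:cv2.resize(a[240:310,165:250],(364,300),interpolation=cv2.INTER_CUBIC)
cv2.imwrite('pics/c5.png',np.vstack([np.hstack([f(b0),f(b),np.zeros((300,128,3),np.uint8)]),np.hstack([s(a0),s(a)])]))"
```

```text
t 12.575 pos [ 0.549  -0.2285  0.1497] rot [ 1.7997e+02 -2.0000e-02  1.3590e+01] q6 143.8 F [ 1.5 -1.  -0.3] op 0.0205
tool shift [-0.0013  0.0311  0.0001]
```

View pics/c5.png

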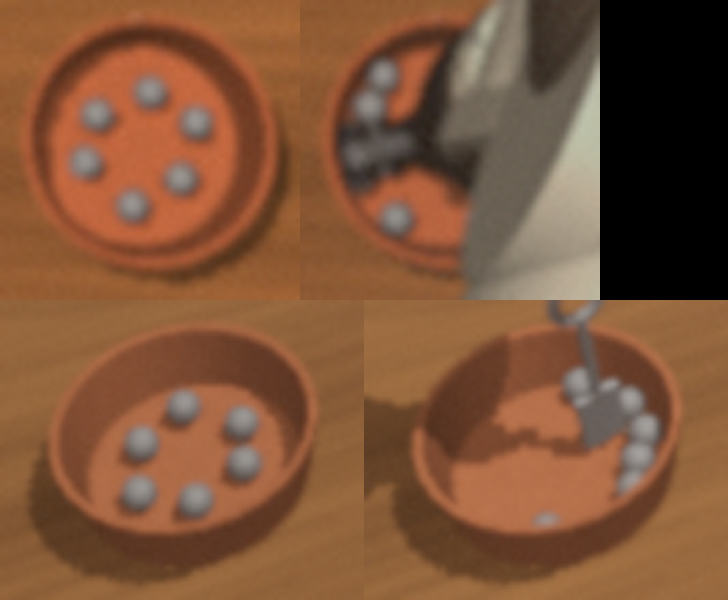

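The blade is at left, one bead has slipped behind it and the rest are ahead. I'll compute the numbers.

```bash
python3 -c "
from h import *
w=lambda u,v:at('scene',165+(u+.5)/364*85-.5,240+(v-300+.5)/300*70-.5,.015)[:2]-[.5555,-.2595]
for n,L in(('old',[(184,407),(242,422),(244,463),(195,500),(139,490),(140,442)]),('new',[(214,383),(266,400),(281,428),(274,455),(268,480),(181,524)])):
  for p in L:
    a=w(*p); print(n,(a*1e3).round(),'ang',np.degrees(np.arctan2(a[1],a[0])).round(),'r',(np.linalg.norm(a)*1e3).round())"
```

```text
old [-32.  10.] ang 163.0 r 33.0
old [-9. 34.] ang 105.0 r 35.0
old [17. 27.] ang 58.0 r 32.0
old [28. -2.] ang -4.0 r 28.0
old [ 10. -26.] ang -68.0 r 28.0
old [-19. -17.] ang -139.0 r 26.0
new [-41.  29.] ang 145.0 r 50.0
new [-18.  50.] ang 109.0 r 53.0
new [ 4. 51.] ang 86.0 r 51.0
new [19. 42.] ang 66.0 r 46.0
new [32. 35.] ang 47.0 r 47.0
new [ 39. -13.] ang -18.0 r 41.0
```

b50 has moved only about 15 mm, so I'll push the chain further, a little farther out.

Request:
send_rows(linear=[[0, -0.003, 0], [0.006, 0.0005, 0], [0.006, 0.0005, 0], [0.006, 0.0005, 0], [0.006, 0.0015, 0], [0.006, 0.003, 0], [0, 0, 0]], twist=[[0, 0, 0], [0, 0, 1], [0, 0, 1], [0, 0, 1], [0, 0, 0], [0, 0, 0], [0, 0, 0]], gripper=[0, 0, 0, 0, 0, 0, 0])

```text
time: 13.55
ee_pos: [0.576, -0.2331, 0.1493]
tcp_rot: [-179.9, 0.0, -16.5]
wrist_force: [0.1, 0.6, -0.2]
opening: 0.0203
grasp_force: 59.7
```

```bash
python3 -c "
from h import *
go([.555,-.259,.1496])
a=snap('scene','s6.png')
s=lambda a:cv2.resize(a[240:310,165:250],(728,600),interpolation=cv2.INTER_CUBIC)
cv2.imwrite('pics/c6.png',s(a))"
```

```text
t 13.55 pos [ 0.576  -0.2331  0.1493] rot [-1.7993e+02  3.0000e-02 -1.6450e+01] q6 174.4 F [ 0.1  0.6 -0.2] op 0.0203
tool shift [-0.0128  0.0308 -0.0003]
```

View pics/c6.png

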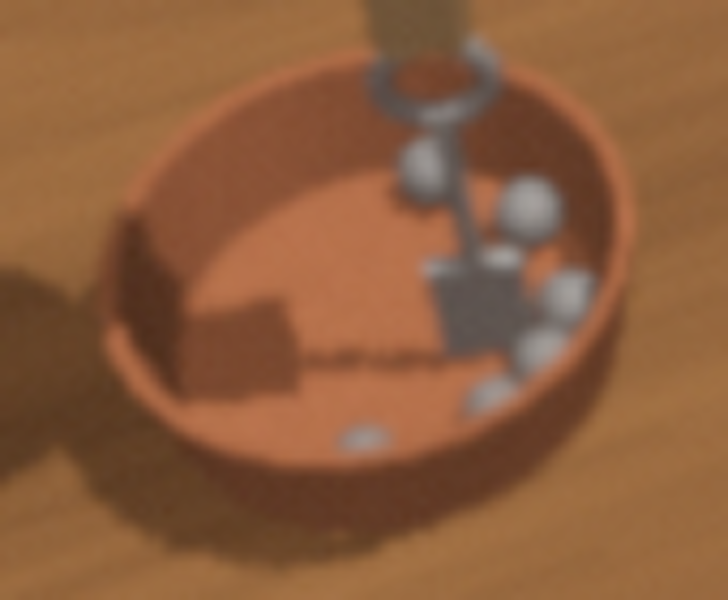

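All six beads now ride near the wall, about 15 mm or more from their starts. For margin I'll do one decisive reverse sweep at a larger radius.

Request:
send_rows(linear=[[-0.006, 0, 0], [-0.007, 0, 0], [0, -0.005, 0], [-0.0063, 0.0005, 0], [-0.0063, 0.0005, 0], [-0.0063, 0.0005, 0], [-0.0063, 0.0005, 0], [-0.0063, 0.0005, 0]], twist=[[0, 0, 0], [0, 0, 0], [0, 0, 0], [0, 0, -1], [0, 0, -1], [0, 0, -1], [0, 0, -1], [0, 0, -1]], gripper=[0, 0, 0, 0, 0, 0, 0, 0])

```text
time: 14.6
ee_pos: [0.5355, -0.2288, 0.1503]
tcp_rot: [179.9, -0.1, 33.8]
wrist_force: [5.2, -1.1, -0.1]
opening: 0.0201
grasp_force: 60.1
```

Request:
send_rows(linear=[[-0.0063, 0.0005, 0], [-0.0063, 0.0005, 0], [-0.0063, 0.0005, 0], [-0.0063, 0.0005, 0], [-0.0063, 0.0005, 0], [-0.0063, 0.0005, 0], [-0.0063, 0.0005, 0], [-0.0063, 0.0005, 0]], twist=[[0, 0, -1], [0, 0, -1], [0, 0, -1], [0, 0, -1], [0, 0, -1], [0, 0, -1], [0, 0, -1], [0, 0, -1]], gripper=[0, 0, 0, 0, 0, 0, 0, 0])

```text
time: 15.6
ee_pos: [0.521, -0.2733, 0.1499]
tcp_rot: [180.0, 0.0, 113.8]
wrist_force: [0.3, -0.3, -0.9]
opening: 0.0204
grasp_force: 59.6
```

Request:
send_rows(linear=[[-0.0063, 0.0005, 0], [-0.0063, 0.0005, 0], [-0.0063, 0.0005, 0], [-0.0063, 0.0005, 0], [-0.0063, 0.0005, 0], [-0.0063, 0.0005, 0], [-0.0063, 0.0005, 0], [0, 0, 0]], twist=[[0, 0, -1], [0, 0, -1], [0, 0, -1], [0, 0, -1], [0, 0, -1], [0, 0, -1], [0, 0, -1], [0, 0, 0]], gripper=[0, 0, 0, 0, 0, 0, 0, 0])

```text
time: 16.6
ee_pos: [0.5564, -0.2952, 0.1496]
tcp_rot: [180.0, 0.0, -176.6]
wrist_force: [0.7, -0.2, -0.7]
opening: 0.0202
grasp_force: 59.6
```

```bash
cat > beads.py <<'E'
from h import *
def beads(n,f):
    a=cv2.imread('pics/'+f); h=cv2.cvtColor(a,cv2.COLOR_BGR2HSV)
    m=((h[:,:,1]<75)&(h[:,:,2]>95)).astype(np.uint8)
    u,v=proj(n,[.5555,-.2595,.02]); k=np.zeros_like(m); cv2.circle(k,(int(u),int(v)),27 if n=='scene' else 22,1,-1)
    N,_,st,ce=cv2.connectedComponentsWithStats(m*k)
    for i in range(1,N):
        if st[i,4]>3:
            p=(at(n,*ce[i],.017)[:2]-[.5555,-.2595])*1e3; print(n,f,ce[i].round(1),'area',st[i,4],p.round(),'ang',np.degrees(np.arctan2(p[1],p[0])).round(),'r',np.hypot(*p).round())
E
python3 -c "
from beads import *
go([.555,-.259,.1496])
snap('scene','s7.png');snap('top','t7.png')
for f in('0','7'):beads('scene','s%s.png'%f);beads('top','t%s.png'%f)"
```

```text
t 16.6 pos [ 0.5564 -0.2952  0.1496] rot [ 1.7998e+02  1.0000e-02 -1.7662e+02] q6 -31.3 F [ 0.7 -0.2 -0.7] op 0.0202
tool shift [-0.0008  0.0362 -0.    ]
scene s0.png [207.3 264.3] area 39 [-31.   9.] ang 163.0 r 33.0
scene s0.png [220.9 268.1] area 41 [-7. 33.] ang 102.0 r 34.0
scene s0.png [197.8 272.9] area 42 [-17. -16.] ang -136.0 r 23.0
scene s0.png [221.5 277.4] area 45 [18. 27.] ang 56.0 r 32.0
scene s0.png [197.1 284.4] area 45 [ 13. -26.] ang -63.0 r 29.0
scene s0.png [210.2 286.1] area 44 [30. -2.] ang -4.0 r 30.0
top t0.png [407.1 201.3] area 20 [31. -5.] ang -10.0 r 31.0
top t0.png [397.3 205.6] area 19 [19. 24.] ang 52.0 r 30.0
top t0.png [415.6 206.9] area 19 [ 14. -30.] ang -64.0 r 33.0
top t0.png [395.2 214.4] area 19 [-7. 30.] ang 103.0 r 31.0
top t0.png [412.8 217.2] area 20 [-16. -20.] ang -128.0 r 26.0
top t0.png [403.8 222.2] area 19 [-30.   6.] ang 169.0 r 30.0
scene s7.png [192.9 271.6] area 139 [-25. -25.] ang -135.0 r 35.0
scene s7.png [205.9 260. ] area 44 [-45.  10.] ang 167.0 r 46.0
scene s7.png [219.2 260. ] area 47 [-31.  37.] ang 130.0 r 49.0
scene s7.png [229.8 271.4] area 41 [10. 48.] ang 78.0 r 49.0
scene s7.png [225.4 282.2] area 39 [34. 30.] ang 42.0 r 45.0
scene s7.png [207.  290.6] area 8 [ 38. -12.] ang -17.0 r 40.0
top t7.png [410.9 195.8] area 23 [ 47. -17.] ang -20.0 r 50.0
top t7.png [396.3 198. ] area 55 [41. 26.] ang 32.0 r 48.0
top t7.png [420.8 204.3] area 27 [ 21. -45.] ang -65.0 r 50.0
top t7.png [390.  208.2] area 23 [11. 45.] ang 76.0 r 47.0
top t7.png [415.8 213.4] area 9 [ -5. -30.] ang -99.0 r 30.0
top t7.png [394.5 222.6] area 23 [-31.  33.] ang 133.0 r 45.0
top t7.png [403.8 227. ] area 23 [-44.   7.] ang 171.0 r 44.0
```

Everything is at the wall. The bead at 171° is only about 14 mm out from a start spot, so I'll nudge it with a partial clockwise sweep.

Request:
send_rows(linear=[[0.0063, 0.0005, 0], [0.0063, 0.0005, 0], [0.0063, 0.0005, 0], [0.0063, 0.0005, 0], [0.0063, 0.0005, 0], [0.0063, 0.0005, 0], [0.0063, 0.0005, 0], [0.0063, 0.0005, 0]], twist=[[0, 0, 1], [0, 0, 1], [0, 0, 1], [0, 0, 1], [0, 0, 1], [0, 0, 1], [0, 0, 1], [0, 0, 1]], gripper=[0, 0, 0, 0, 0, 0, 0, 0])

```text
time: 17.7
ee_pos: [0.518, -0.268, 0.1499]
tcp_rot: [180.0, 0.0, 102.9]
wrist_force: [0.2, -0.5, -0.6]
opening: 0.0208
grasp_force: 59.6
```

Request:
send_rows(linear=[[0.0063, 0.0005, 0], [0.0063, 0.0005, 0], [0.0063, 0.0005, 0], [0, 0, 0]], twist=[[0, 0, 1], [0, 0, 1], [0, 0, 1], [0, 0, 0]], gripper=[0, 0, 0, 0])

```text
time: 18.2
ee_pos: [0.5193, -0.2494, 0.1503]
tcp_rot: [179.9, 0.0, 73.4]
wrist_force: [2.8, -1.3, -1.0]
opening: 0.0202
grasp_force: 61.2
```

```bash
python3 -c "
from beads import *
go([.555,-.259,.1496])
snap('scene','s8.png');snap('top','t8.png')
beads('scene','s8.png');beads('top','t8.png')"
```

```text
t 18.2 pos [ 0.5193 -0.2494  0.1503] rot [1.7988e+02 1.0000e-02 7.3360e+01] q6 81.0 F [ 2.8 -1.3 -1. ] op 0.0202
tool shift [0.001  0.0369 0.0008]
scene s8.png [213.9 258.8] area 140 [-40.  28.] ang 145.0 r 49.0
scene s8.png [229.8 271.4] area 41 [10. 48.] ang 78.0 r 49.0
scene s8.png [225.4 282.2] area 39 [34. 30.] ang 42.0 r 45.0
scene s8.png [207.  290.6] area 8 [ 38. -12.] ang -17.0 r 40.0
top t8.png [410.9 195.8] area 23 [ 47. -17.] ang -20.0 r 50.0
top t8.png [396.4 198. ] area 54 [41. 26.] ang 32.0 r 48.0
top t8.png [422.4 214. ] area 155 [ -7. -49.] ang -98.0 r 49.0
top t8.png [390.  208.2] area 23 [11. 45.] ang 76.0 r 47.0
top t8.png [398.5 223. ] area 74 [-32.  22.] ang 146.0 r 39.0
```

Stirring is done. I'll lift out, turn to the peg heading (yaw 99.3) and go before the peg tip.

Request:
send_rows(linear=[[0, 0.01, 0], [0, 0.01, 0], [0, 0, -0.02], [0, 0, -0.036], [0, 0, 0], [0, 0, 0], [0, 0, 0], [0, 0, 0]], twist=[[0, 0, 0], [0, 0, 0], [0, 0, 0], [0, 0, 0], [0, 0, -0.9], [0, 0, -0.9], [0, 0, -0.79], [0, 0, 0]], gripper=[0, 0, 0, 0, 0, 0, 0, 0])

```text
time: 19.3
ee_pos: [0.5381, -0.2552, 0.2051]
tcp_rot: [-179.9, -0.0, 99.3]
wrist_force: [0.5, -0.7, -0.8]
opening: 0.0204
grasp_force: 59.6
```

```bash
python3 -c "
from beads import *
go([.5777,-.0807,.2056])
snap('scene','s9.png');snap('top','t9.png')
beads('scene','s9.png');beads('top','t9.png')"
```

```text
t 19.3 pos [ 0.5381 -0.2552  0.2051] rot [-1.7994e+02 -4.0000e-02  9.9280e+01] q6 55.3 F [ 0.5 -0.7 -0.8] op 0.0204
tool shift [ 0.1659  0.0672 -0.0004]
scene s9.png [215.2 258.1] area 111 [-41.  31.] ang 143.0 r 51.0
scene s9.png [229.8 271.4] area 41 [10. 48.] ang 78.0 r 49.0
scene s9.png [225.4 282.2] area 39 [34. 30.] ang 42.0 r 45.0
scene s9.png [207.  290.6] area 8 [ 38. -12.] ang -17.0 r 40.0
top t9.png [410.9 195.8] area 23 [ 47. -17.] ang -20.0 r 50.0
top t9.png [396.5 197.9] area 52 [41. 25.] ang 31.0 r 48.0
top t9.png [390.  208.2] area 23 [11. 45.] ang 76.0 r 47.0
top t9.png [407.8 213.7] area 15 [-5. -6.] ang -130.0 r 8.0
top t9.png [396.3 224.1] area 48 [-35.  28.] ang 141.0 r 45.0
```

Request:
send_rows(linear=[[0.041, 0.017, 0], [0.042, 0.017, 0], [0.042, 0.017, 0], [0.041, 0.016, 0], [0, 0, 0], [0, 0, 0]], twist=[[0, 0, 0], [0, 0, 0], [0, 0, 0], [0, 0, 0], [0, 0, 0], [0, 0, 0]], gripper=[0, 0, 0, 0, 0, 0])

```text
time: 20.15
ee_pos: [0.5772, -0.0805, 0.2056]
tcp_rot: [-180.0, 0.0, 99.3]
wrist_force: [0.3, -0.7, -2.3]
opening: 0.0206
grasp_force: 59.6
```

```bash
python3 -c "
from h import *
go([.5777,-.0807,.2056])
a=snap('scene','s10.png');b=snap('top','t10.png')
p=np.array(bot.get_obs()['ee_pos'])
A=cv2.resize(a[165:255,240:340],None,fx=5,fy=5,interpolation=cv2.INTER_CUBIC)
f=lambda q:(np.array(q)-[240,165]+.5)*5-.5
for n,q in(('eye',p-[0,0,.0366]),('tip',p-[0,0,.1396]),('pegtip',[.5743,-.0605,.170]),('root',[.5634,.0062,.156])): print(n,f(proj('scene',q)).round(),proj('top',q).round(1))
B=cv2.resize(b[180:240,290:350],(300,300),interpolation=cv2.INTER_CUBIC)
C=np.zeros((450,800,3),np.uint8);C[:,:500]=A;C[:300,500:]=B
cv2.imwrite('pics/c10.png',C)"
```

```text
t 20.15 pos [ 0.5772 -0.0805  0.2056] rot [-1.7998e+02  1.0000e-02  9.9260e+01] q6 72.8 F [ 0.3 -0.7 -2.3] op 0.0206
tool shift [-0.0002  0.0005 -0.    ]
eye [218. 203.] [347.2 199.6]
tip [230. 378.] [345.1 203.6]
pegtip [263. 182.] [339.  200.7]
root [398. 144.] [312.7 205.9]
```

View pics/c10.png

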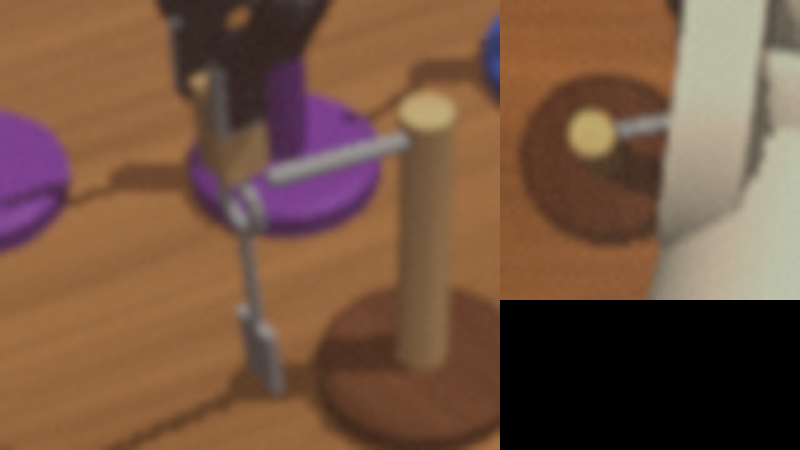

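The crop shows the peg end at (267,178), as predicted, but the ring at (245,206) and the blade tip at (266,376) lie to the right of the prediction. The paddle has slipped along the pads (tool x), so I'll solve for the slip.

```bash
python3 -c "
from h import *
from scipy.optimize import least_squares
o=bot.get_obs();p=np.array(o['ee_pos']);M=R.from_euler('xyz',o['tcp_rot'],degrees=True).as_matrix()
f=lambda q:(np.array(q)-[240,165]+.5)*5-.5
g=lambda s:f(proj('scene',s))
obs={'eye':(.0366,(245,206)),'tip':(.1396,(266,376))}
for n,(z,ob) in obs.items():
  r=least_squares(lambda v:g(p+M@np.array([v[0]/1e3,0,z+v[1]/1e3]))-ob,[0,0]);print(n,'dx,dz mm',r.x.round(1),r.fun.round(1))
  r=least_squares(lambda v:g(p+M@np.array([v[0]/1e3,v[1]/1e3,z]))-ob,[0,0]);print(n,'dx,dy mm',r.x.round(1))
print('handle bottom/top nominal',g(p-[0,0,.0186]),g(p+[0,0,.0254]))
a=cv2.imread('pics/s10.png');h=cv2.cvtColor(a,cv2.COLOR_BGR2HSV)
for y in range(178,204,3):
  print(y,[tuple(h[y,x]) for x in range(278,298,2)])
"
```

```text
eye dx,dz mm [12.3  8. ] [-0. -0.]
eye dx,dy mm [7.8 7.4]
tip dx,dz mm [18.1 10.3] [ 0. -0.]
tip dx,dy mm [13.2  8.1]
handle bottom/top nominal [216.25554143 170.11045599] [210.56757878  84.4952061 ]
178 [(np.uint8(9), np.uint8(86), np.uint8(59)), (np.uint8(14), np.uint8(85), np.uint8(72)), (np.uint8(8), np.uint8(51), np.uint8(75)), (np.uint8(8), np.uint8(62), np.uint8(62)), (np.uint8(7), np.uint8(90), np.uint8(51)), (np.uint8(9), np.uint8(90), np.uint8(54)), (np.uint8(8), np.uint8(90), np.uint8(51)), (np.uint8(2), np.uint8(77), np.uint8(53)), (np.uint8(164), np.uint8(86), np.uint8(59)), (np.uint8(153), np.uint8(104), np.uint8(71))]
181 [(np.uint8(17), np.uint8(115), np.uint8(129)), (np.uint8(17), np.uint8(109), np.uint8(152)), (np.uint8(12), np.uint8(62), np.uint8(90)), (np.uint8(9), np.uint8(46), np.uint8(77)), (np.uint8(7), np.uint8(79), np.uint8(55)), (np.uint8(7), np.uint8(83), np.uint8(52)), (np.uint8(5), np.uint8(82), np.uint8(53)), (np.uint8(178), np.uint8(72), np.uint8(57)), (np.uint8(153), np.uint8(100), np.uint8(69)), (np.uint8(151), np.uint8(110), np.uint8(74))]
184 [(np.
[... 2489 characters left out ...]
26)), (np.uint8(16), np.uint8(114), np.uint8(130)), (np.uint8(7), np.uint8(84), np.uint8(125)), (np.uint8(165), np.uint8(73), np.uint8(123)), (np.uint8(163), np.uint8(22), np.uint8(140)), (np.uint8(176), np.uint8(12), np.uint8(149))]
202 [(np.uint8(178), np.uint8(93), np.uint8(88)), (np.uint8(146), np.uint8(128), np.uint8(100)), (np.uint8(144), np.uint8(122), np.uint8(113)), (np.uint8(178), np.uint8(49), np.uint8(94)), (np.uint8(169), np.uint8(63), np.uint8(109)), (np.uint8(177), np.uint8(22), np.uint8(114)), (np.uint8(148), np.uint8(46), np.uint8(134)), (np.uint8(143), np.uint8(127), np.uint8(137)), (np.uint8(144), np.uint8(97), np.uint8(123)), (np.uint8(144), np.uint8(100), np.uint8(122))]
```

```bash
python3 -c "
from h import *
np.set_printoptions(precision=4,suppress=True)
def steel(f,lo,hi):
    h=cv2.cvtColor(cv2.imread('pics/'+f),cv2.COLOR_BGR2HSV)[lo[1]:hi[1],lo[0]:hi[0]]
    m=((h[:,:,1]<85)&(h[:,:,2]>75))
    for y in range(m.shape[0]): print(lo[1]+y,''.join('#' if k else '.' for k in m[y]))
for f,e in(('9',[.5381,-.2552,.2051]),):
    e=np.array(e)
    for z in(.0366,.0866,.1216,.1396): print(z,proj('scene',e-[0,0,z]),proj('top',e-[0,0,z]))
    print('top region x from 395');steel('t9.png',(395,200),(425,222))
print('s9 from 190,215');steel('s9.png',(185,215),(225,262))
print('s10 from 278,200');steel('s10.png',(278,198),(302,246))
# s6 check
e=np.array([.576,-.2331,.1493]);print('s6 eye pred',proj('scene',e-[0,0,.0366]),'obs 215.3 249.4; tip',proj('scene',e-[0,0,.1396]),'obs 221 280.5')
"
```

```text
0.0366 [193.5535 220.2529] [416.5885 214.2066]
0.0866 [198.2147 237.7775] [412.14   215.5377]
0.1216 [201.2985 249.2561] [409.2728 216.3949]
0.1396 [202.8301 254.9236] [407.8701 216.8141]
top region x from 395
200 ##............................
201 ##............................
202 #.............................
203 ..............................
204 ..............................
205 ..............................
206 ..............................
207 ..............................
208 ..............................
209 ..............................
210 ...........###................
211 ..........####................
212 ..........####................
213 ..........#####...............
214 ...........####...............
215 ...........####...............
216 ...........####...............
217 .............##...............
218 ..........................#...
219 ..............................
220 #.............................
221 ##............................
s9 from 190,215
215 ........................................
216 ............##..........................
217 ..........
[... 2806 characters left out ...]
....
225 ...........###..........
226 ..........####..........
227 .........#####..........
228 ..........#####.........
229 ...........####.........
230 ...........#####........
231 ...........######.......
232 ...........######.......
233 ...........######.......
234 ............#####.......
235 ............######......
236 ............######......
237 ............######......
238 ............######......
239 .............#####......
240 ..............#####.....
241 ...............####.....
242 ................###.....
243 .................#......
244 ........................
245 ........................
s6 eye pred [214.5755 248.7235] obs 215.3 249.4; tip [222.2271 280.472 ] obs 221 280.5
```

```bash
python3 -c "
from h import *
np.set_printoptions(precision=4,suppress=True)
e=np.array([.5381,-.2552,.2051]);M=R.from_euler('xyz',[180,0,99.3],degrees=True).as_matrix()
for s in((208,252),(208,254)):
  P,d=tri(s,(407.3,213.7)); print(P,d,'tool frame',M.T@(P-e),'nominal z .1216')
h=cv2.cvtColor(cv2.imread('pics/t9.png'),cv2.COLOR_BGR2HSV)
for y in range(208,222): print(y,[tuple(int(k) for k in h[y,x]) for x in range(404,413)])
"
```

```text
[ 0.5468 -0.2475  0.0799] 0.006817231715558708 tool frame [0.0062 0.0098 0.1252] nominal z .1216
[ 0.5471 -0.2486  0.0746] 0.0069116525157865635 tool frame [0.0051 0.01   0.1305] nominal z .1216
208 [(9, 168, 176), (9, 167, 173), (9, 157, 175), (8, 152, 176), (9, 159, 175), (9, 167, 182), (9, 168, 185), (9, 170, 180), (9, 155, 158)]
209 [(9, 149, 156), (8, 139, 147), (7, 120, 147), (7, 104, 155), (7, 119, 165), (8, 153, 175), (9, 169, 183), (9, 165, 178), (9, 148, 152)]
210 [(8, 130, 126), (6, 91, 106), (9, 63, 113), (7, 52, 132), (7, 83, 151), (8, 138, 166), (9, 168, 179), (9, 160, 177), (9, 144, 150)]
211 [(8, 116, 117), (8, 55, 84), (11, 23, 90), (6, 31, 122), (8, 67, 144), (7, 124, 161), (8, 158, 171), (9, 152, 168), (9, 133, 142)]
212 [(7, 123, 120), (10, 70, 84), (13, 27, 85), (10, 35, 109), (9, 58, 124), (7, 103, 134), (8, 136, 141), (8, 128, 136), (9, 111, 119)]
213 [(9, 134, 126), (9, 77, 89), (15, 39, 78), (10, 33, 93), (7, 45, 101), (8, 77, 106), (8, 104, 108), (7, 99, 106), (7, 90, 102)]
214 [(8, 139, 139), (8, 87, 97), (13, 39, 79), (9, 29, 89), (10, 39, 97), (8, 77, 106
[... 315 characters left out ...]
1)]
217 [(8, 156, 163), (8, 136, 133), (9, 115, 113), (8, 86, 118), (8, 71, 132), (9, 72, 134), (8, 115, 120), (9, 159, 119), (9, 164, 121)]
218 [(9, 165, 172), (9, 157, 158), (8, 151, 152), (8, 142, 154), (7, 123, 156), (8, 117, 144), (8, 136, 118), (9, 158, 113), (9, 164, 112)]
219 [(9, 166, 181), (9, 170, 177), (9, 168, 178), (9, 163, 180), (9, 162, 172), (9, 159, 148), (9, 164, 118), (9, 166, 109), (9, 161, 111)]
220 [(9, 170, 181), (9, 170, 183), (9, 170, 182), (9, 171, 185), (9, 170, 177), (9, 168, 152), (9, 162, 121), (9, 163, 108), (9, 171, 109)]
221 [(9, 171, 182), (9, 168, 182), (9, 169, 184), (9, 169, 184), (9, 173, 177), (9, 169, 155), (8, 159, 128), (9, 158, 113), (9, 165, 108)]
```

```bash
python3 -c "
from h import *
from scipy.optimize import least_squares
np.set_printoptions(precision=2,suppress=True)
M=R.from_euler('xyz',[180,0,99.3],degrees=True).as_matrix()
e9=np.array([.5381,-.2552,.2051]);e10=np.array([.5772,-.0805,.2056])
# obs: cam, e, z along paddle from TCP, pixel
O=[('scene',e9,.0366,(198.3,221)),('scene',e9,.07,(201.7,232)),('top',e9,.1216,(407.1,213.6)),('scene',e10,.0366,(288.5,206)),('scene',e10,.07,(289.3,217.5)),('scene',e10,.1216,(292,235)),('scene',e10,.1396,(293,241))]
def res(v,full=0):
  dx,dy,dz,tx,ty=v
  return np.concatenate([proj(n,e+M@np.array([dx/1e3+tx*(z-.0366),dy/1e3+ty*(z-.0366),z+dz/1e3]))-np.array(o) for n,e,z,o in O])
for fr in (res,lambda v:np.r_[res(np.r_[v[:4],0]),v[4]]):
  r=least_squares(fr,np.zeros(5),loss='soft_l1');print(r.x,'\n',r.fun.reshape(-1) )
"

```

```text
[ 6.21  7.87 -1.39  0.03  0.03] 
 [-0.28 -0.24  0.04  0.71 -1.61 -0.36 -0.09 -0.34  0.46  0.14 -0.28  0.01
 -0.62 -0.24]
[ 5.52 10.14 -2.72  0.03  0.  ] 
 [-0.25  0.1  -0.06  0.77 -1.37 -0.39  0.21 -0.06  0.56  0.17 -0.47 -0.37
 -0.92 -0.76  0.  ]
```

The fits agree: the eye sits about 6 mm (tool x) and 8 mm (tool y) off nominal. I'll correct sideways and recheck against the peg in the image.

Request:
send_rows(linear=[[0, -0.004, 0], [0, -0.004, 0], [0, 0, 0.001], [0, 0, 0]], twist=[[0, 0, 0], [0, 0, 0], [0, 0, 0], [0, 0, 0]], gripper=[0, 0, 0, 0])

```text
time: 20.75
ee_pos: [0.5692, -0.0819, 0.2046]
tcp_rot: [180.0, 0.0, 99.3]
wrist_force: [-0.0, 0.6, -1.6]
opening: 0.0203
grasp_force: 59.6
```

```bash
cat > eye.py <<'E'
from h import *
import sys
def run(f,x0,y0,x1,y1):
    a=snap('scene',f); go([.5777,-.0807,.2056])
    p=np.array(bot.get_obs()['ee_pos']); M=R.from_euler('xyz',[180,0,99.3],degrees=True).as_matrix()
    print('eye est px',proj('scene',p+M@np.array([.006,.0085,.0346])).round(1))
    h=cv2.cvtColor(a,cv2.COLOR_BGR2HSV)[y0:y1,x0:x1]; m=(h[:,:,1]<85)&(h[:,:,2]>75)
    for y in range(m.shape[0]): print(y0+y,''.join('#' if k else '.' for k in m[y]))
    ax=np.array([.5615,.018,0]); d=np.array([.1616,-.9869,0])
    for s in(.0796,.06,.045,.03): print('peg at',s,proj('scene',ax+d*s+[0,0,.156+(s-.012)*.2126]).round(1))
E
python3 -c "
from eye import *
run('s11.png',275,190,325,246)"
```

```text
t 20.8 pos [ 0.5693 -0.0818  0.2047] rot [180.   -0.   99.3] q6 72.5 F [-0.  -0.3 -1.4] op 0.0201
tool shift [-0.0002  0.0085 -0.0009]
eye est px [286.3 203.8]
190 ......###......#..................................
191 ................#.......................#...###...
192 ................#......................########...
193 ................#...................############..
194 ................#...............###############...
195 ................#............#################....
196 ................#.....####################........
197 .....#.......###....##################............
198 ......#.....#......################...............
199 ......#...###.....#############...................
200 ......########....##########......................
201 ......#########...######..........................
202 .......########...................................
203 ......#########...................................
204 ......##########..................................
205 .......#########..................................
206 ........########..................................
207 .
[... 1546 characters left out ...]
......######...............................
236 ..............#####...............................
237 ..............#####...............................
238 ...............####...............................
239 ................####..............................
240 .................###..............................
241 .................##...............................
242 ..................................................
243 ..................................................
244 ..................................................
245 ..................................................
peg at 0.0796 [292.2 200.9]
peg at 0.06 [300.2 198.6]
peg at 0.045 [306.3 197. ]
peg at 0.03 [312.2 195.3]
```

The ring centre at about (286,204) matches the estimate and lines up with the peg axis. I'll advance slowly along tool x.

Request:
send_rows(linear=[[0.005, 0, 0], [0.005, 0, 0], [0.005, 0, 0], [0.005, 0, 0], [0.004, 0, 0], [0, 0, 0]], twist=[[0, 0, 0], [0, 0, 0], [0, 0, 0], [0, 0, 0], [0, 0, 0], [0, 0, 0]], gripper=[0, 0, 0, 0, 0, 0])

```text
time: 21.55
ee_pos: [0.5654, -0.0578, 0.2047]
tcp_rot: [180.0, 0.0, 99.3]
wrist_force: [0.9, -0.2, -1.2]
opening: 0.0203
grasp_force: 59.6
```

```bash
python3 -c "
from eye import *
run('s12.png',280,188,330,242)"
```

```text
t 21.6 pos [ 0.5654 -0.058   0.2047] rot [180.     0.    99.33] q6 74.8 F [-0.8  0.3 -0.2] op 0.0204
tool shift [-0.0244  0.0084 -0.0009]
eye est px [296.3 199.1]
188 .....................#............................
189 .....................#............................
190 .....................#............................
191 .........#...........#.............#...###........
192 ..........#.........#.............########........
193 ..........#.......##..........#############.......
194 ...........#....####.......###############........
195 ...........##..#####....#################.........
196 ...........##########################.............
197 ............#####################.................
198 ............##################....................
199 ............##############........................
200 .............##########...........................
201 .............########.............................
202 ..............#######.............................
203 ...............######.............................
204 ...............#####..............................
20
[... 1439 characters left out ...]
...........#####...........................
232 ...................####...........................
233 ....................####..........................
234 .....................###..........................
235 .....................###..........................
236 ......................##..........................
237 ......................##..........................
238 ..................................................
239 ..................................................
240 ..................................................
241 ..................................................
peg at 0.0796 [292.2 200.9]
peg at 0.06 [300.2 198.6]
peg at 0.045 [306.3 197. ]
peg at 0.03 [312.2 195.3]
```

No contact so far. I'll continue in along the slope.

Request:
send_rows(linear=[[0.005, 0, 0.001], [0.005, 0, 0.001], [0.005, 0, 0.001], [0.005, 0, 0.001], [0.004, 0, 0.001], [0, 0, 0]], twist=[[0, 0, 0], [0, 0, 0], [0, 0, 0], [0, 0, 0], [0, 0, 0], [0, 0, 0]], gripper=[0, 0, 0, 0, 0, 0])

```text
time: 22.35
ee_pos: [0.5615, -0.0341, 0.1996]
tcp_rot: [-180.0, -0.0, 99.3]
wrist_force: [0.1, -0.2, -0.6]
opening: 0.0202
grasp_force: 59.6
```

Request:
send_rows(linear=[[0, 0, 0.001], [0, 0, 0.001], [0, 0, 0.001], [0, 0, 0.001]], twist=[[0, 0, 0], [0, 0, 0], [0, 0, 0], [0, 0, 0]], gripper=[0, 0, 0, 0])

```text
time: 22.85
ee_pos: [0.5615, -0.0345, 0.1956]
tcp_rot: [180.0, 0.0, 99.3]
wrist_force: [0.0, 0.0, 0.1]
opening: 0.0207
grasp_force: 59.6
```

```bash
python3 -c "
from eye import *
run('s13.png',285,184,330,240)"
```

```text
t 22.9 pos [ 0.5615 -0.0345  0.1955] rot [-180.     -0.     99.31] q6 77.2 F [ 0.6 -0.2 -0.1] op 0.0205
tool shift [-0.0482  0.0085 -0.0101]
eye est px [306.  197.9]
184 ............#....###.........................
185 ............#................................
186 ............#................................
187 .............................................
188 ..........................#..................
189 .............#............#..................
190 .............#...........#...................
191 ..............#.........#.....#...###........
192 ...............#......##.....########........
193 ...............##....###.#############.......
194 ...............######################........
195 ...............#####################.........
196 ..............##################.............
197 ...........#################.................
198 ..........################...................
199 .........#################...................
200 ........##################...................
201 .........#####....#######....................
202 ...................######.....
[... 1272 characters left out ...]
...................#.####..................
229 .....................#######.................
230 ......................######.................
231 ......................######.................
232 .......................#####.................
233 ........................####.................
234 .........................###.................
235 ..........................#..................
236 .............................................
237 .............................................
238 .............................................
239 .............................................
peg at 0.0796 [292.2 200.9]
peg at 0.06 [300.2 198.6]
peg at 0.045 [306.3 197. ]
peg at 0.03 [312.2 195.3]
```

Request:
send_rows(linear=[[0, 0, 0.001], [0, 0, 0.001], [0, 0, 0.001], [0, 0, 0]], twist=[[0, 0, 0], [0, 0, 0], [0, 0, 0], [0, 0, 0]], gripper=[0, 0, 0, 0])

```text
time: 23.4
ee_pos: [0.5622, -0.0343, 0.1942]
tcp_rot: [179.8, 0.0, 99.3]
wrist_force: [0.9, 0.5, 7.7]
opening: 0.0205
grasp_force: 60.9
```

Request:
send_rows(linear=[[0, 0, 0.001], [0, 0, 0.001], [0, 0, 0]], twist=[[0, 0, 0], [0, 0, 0], [0, 0, 0]], gripper=[0, 0, 0])

```text
time: 23.78
ee_pos: [0.5625, -0.0343, 0.1938]
tcp_rot: [179.7, 0.1, 99.3]
wrist_force: [-1.8, 0.3, 16.6]
opening: 0.0203
grasp_force: 62.0
```

There is contact at the right height (expected rest about 0.157, found 0.160), so the ring is bearing on the peg. I'll relax the load and release.

Request:
send_rows(linear=[[0, 0, -0.002], [0, 0, -0.0015], [0, 0, 0]], twist=[[0, 0, 0], [0, 0, 0], [0, 0, 0]], gripper=[0, 0, 0], grip_force=20)

```text
time: 24.15
ee_pos: [0.5619, -0.0343, 0.1945]
tcp_rot: [179.9, 0.0, 99.3]
wrist_force: [3.6, 1.0, 3.9]
opening: 0.0203
grasp_force: 60.7
```

```bash
python3 -c "
from eye import *
run('s14.png',285,184,330,203)"
```

```text
t 24.2 pos [ 0.5619 -0.0343  0.1944] rot [179.95   0.    99.31] q6 77.2 F [3.8 0.7 4.7] op 0.0202
tool shift [-0.0483  0.0081 -0.0112]
eye est px [306.1 198.4]
184 ............#....####........................
185 ............#................................
186 .............................................
187 .............................................
188 .............#............#..................
189 .............#............#..................
190 .............#............#..................
191 .........................#....#...###........
192 ...............#.......##....########........
193 ................#.....################.......
194 ................##..#################........
195 ................####################.........
196 ...............#################.............
197 ...........#################.................
198 ..........################...................
199 .........#################...................
200 ........##################...................
201 .........#####....########...................
202 ...................#######...................
peg at 0.0796 [292.2 200.9]
peg at 0.06 [300.2 198.6]
peg at 0.045 [306.3 197. ]
peg at 0.03 [312.2 195.3]
```

The side force of +3.6 N in x says the ring sits a few mm too far to −x. I'll shift tool +y and settle before releasing.

Request:
send_rows(linear=[[0, 0.002, 0], [0, 0.002, 0.0], [0, 0, 0.001], [0, 0, 0.001], [0, 0, 0]], twist=[[0, 0, 0], [0, 0, 0], [0, 0, 0], [0, 0, 0], [0, 0, 0]], gripper=[0, 0, 0, 0, 0])

```text
time: 24.82
ee_pos: [0.5655, -0.0338, 0.1933]
tcp_rot: [179.9, 0.0, 99.3]
wrist_force: [-2.7, 0.1, 10.6]
opening: 0.0203
grasp_force: 60.9
```

Request:
send_rows(linear=[[0, 0, 0.001], [0, 0, 0]], twist=[[0, 0, 0], [0, 0, 0]], gripper=[0, 0])

```text
time: 25.08
ee_pos: [0.5656, -0.0339, 0.1931]
tcp_rot: [179.9, 0.0, 99.3]
wrist_force: [-3.5, 0.9, 14.4]
opening: 0.0207
grasp_force: 61.4
```

Request:
send_rows(linear=[[0, -0.0015, -0.002], [0, 0, 0], [0, 0, 0], [0, 0, 0], [0, 0, 0], [0, 0, 0], [0, 0, 0], [0, 0, 0]], twist=[[0, 0, 0], [0, 0, 0], [0, 0, 0], [0, 0, 0], [0, 0, 0], [0, 0, 0], [0, 0, 0], [0, 0, 0]], gripper=[0, 10, 20, 25, 30, 40, 50, 55])

```text
time: 26.08
ee_pos: [0.5639, -0.034, 0.193]
tcp_rot: [-180.0, -0.0, 99.3]
wrist_force: [0.4, -0.4, -0.3]
opening: 0.0467
grasp_force: 0.0
```

```bash
python3 -c "
from eye import *
run('s15.png',285,160,330,240)"
```

```text
t 26.125 pos [ 0.5639 -0.034   0.193 ] rot [-179.98   -0.     99.31] q6 77.2 F [0.1 0.6 0.1] op 0.0467
tool shift [-0.0483  0.006  -0.0126]
eye est px [306.7 199.4]
160 .....##......................................
161 .....#.......................................
162 .............................................
163 .............................................
164 .............................................
165 .............................................
166 .............................................
167 .............................................
168 .............................................
169 .............................................
170 .............................................
171 .............................................
172 ..............#..............................
173 .............##..............................
174 ............#................................
175 ............#........#.......................
176 ............#........##......................
177 .............#.......##......................
178 .............#.......###.......
[... 2471 characters left out ...]
..................#######..................
229 ....................#######..................
230 ....................#######..................
231 ....................#######..................
232 ....................#######..................
233 .....................######..................
234 ......................#####..................
235 .......................####..................
236 ........................###..................
237 .........................#...................
238 .............................................
239 .............................................
peg at 0.0796 [292.2 200.9]
peg at 0.06 [300.2 198.6]
peg at 0.045 [306.3 197. ]
peg at 0.03 [312.2 195.3]
```

The paddle stays hanging after release. I'll open a bit more and retreat upward.

Request:
send_rows(linear=[[0, 0, 0], [0, 0, 0], [0, 0, -0.01], [0, 0, -0.02], [0, 0, -0.04], [0, 0, -0.05], [0, 0, 0], [0, 0, 0]], twist=[[0, 0, 0], [0, 0, 0], [0, 0, 0], [0, 0, 0], [0, 0, 0], [0, 0, 0], [0, 0, 0], [0, 0, 0]], gripper=[65, 75, 75, 75, 75, 75, 75, 75])

```text
time: 27.12
ee_pos: [0.5642, -0.034, 0.3132]
tcp_rot: [180.0, 0.0, 99.3]
wrist_force: [-0.2, -0.4, 0.1]
opening: 0.0643
grasp_force: 0.0
```

```bash
python3 -c "
from eye import *
from beads import beads
run('s16.png',285,160,330,240)
snap('top','t16.png');beads('top','t16.png')"
```

```text
t 27.175 pos [ 0.5639 -0.034   0.3124] rot [-1.7994e+02 -1.0000e-02  9.9310e+01] q6 77.2 F [-0.3  0.2 -0.4] op 0.0642
tool shift [-0.0483  0.0062  0.1068]
eye est px [305.9 152.5]
160 .............................................
161 .............................................
162 .............................................
163 .............................................
164 .............................................
165 .............................................
166 .............................................
167 .............................................
168 .............................................
169 .............................................
170 .............................................
171 .............................................
172 .............................................
173 .............#...............................
174 .............#...............................
175 .............................................
176 ............#................................
177 .............................................
178 .............#..
[... 2732 characters left out ...]
3 .....................######..................
234 ......................#####..................
235 .......................####..................
236 ........................###..................
237 .........................##..................
238 .............................................
239 .............................................
peg at 0.0796 [292.2 200.9]
peg at 0.06 [300.2 198.6]
peg at 0.045 [306.3 197. ]
peg at 0.03 [312.2 195.3]
top t16.png [410.9 195.8] area 23 [ 47. -17.] ang -20.0 r 50.0
top t16.png [396.4 198. ] area 54 [41. 26.] ang 32.0 r 48.0
top t16.png [386.7 208.9] area 88 [ 9. 55.] ang 80.0 r 56.0
top t16.png [395.8 222.9] area 34 [-32.  30.] ang 137.0 r 43.0
```

Request:
send_rows(linear=[[0, 0, -0.01], [0, 0, 0], [0, 0, 0], [0, 0, 0], [0, 0, 0], [0, 0, 0], [0, 0, 0], [0, 0, 0]], twist=[[0, 0, 0], [0, 0, 0], [0, 0, 0], [0, 0, 0], [0, 0, 0], [0, 0, 0], [0, 0, 0], [0, 0, 0]], gripper=[75, 75, 75, 75, 75, 75, 75, 75])

```text
time: 28.22
ee_pos: [0.564, -0.034, 0.3232]
tcp_rot: [-180.0, 0.0, 99.3]
wrist_force: [-0.4, 0.4, -0.9]
opening: 0.0641
grasp_force: 0.0
```

```bash
python3 -c "
from h import *
from workcell import ticket
a=cv2.imread('pics/s16.png')[192:240,285:330];b=snap('scene','s17.png')[192:240,285:330]
print('motion',cv2.absdiff(a,b).mean(),cv2.absdiff(a,b).max())
print(ticket.job_done())"
```

```text
motion 1.016358024691358 8
the job is handed in; nothing more can be done
None
```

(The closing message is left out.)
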